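Pack a jaw cast in the slanted transport case and lock its carry handle up

ROBOT

A 7-joint arm with a two-finger parallel gripper is mounted at the origin on the work surface. World frame = base frame: x ahead of the robot, y to its left, z up, the work surface at z = 0. Lengths are in mm, angles in rad, forces in N, time in s.
With the tool pointing down it reaches from about 425 to 1025 mm from the base axis. Payload 9.4 kg.
Tool frame: the origin (TCP) lies on the mounting face of the last link; the fingertips stand tcp_to_tips ahead of it and the grasp point (between the pads) lies 167 mm ahead of it (tcp_to_tips is the distance from the TCP to the fingertips, in mm); z points along the fingers, y is the line along which they close (so a half turn about z gives the same grasp; the last joint's range is limited). The gripper opens to 93 mm and grips with 3 to 60 N. Pads are 15 mm wide; open, the fingers measure 128 mm over their backs; the gripper's body (75 mm by 188 mm) begins 65 mm behind the grasp point.
Start: joints at [1.072, 0.599, -0.003, 1.599, 0.002, 0.943, -0.08], TCP at [296.816, -661.457, 404.718] pointing down, gripper open.
Joint ranges: [-2.57, 2.57], [-0.35, 1.97], [-1.29, 1.29], [0.11, 2.56], [-1.05, 4.19], [0.11, 1.86], [-2.63, 2.63]. Speed limits (rad/s): [2.22, 2.22, 3.01, 3.01, 3.14, 3.14, 3.14].

INTERFACE

Orientations are given as a rotation vector (axis times angle).
In Python, from plant import * gives the robot as it stands.
- The arm moves only by the tool step_arm, never from a script. Its argument "plan" is a list of rows, each a list of 3 entries, a list of its own where there are three numbers: the opening, from 0 (shut) to 1 (fully open), then the shift along the tool's x, y, z normalised to -1 to 1, where 1 is 0.15 m, then the turn about the tool's z normalised to -1 to 1, where 1 is 360 degrees. A call has 1 to 8 rows; each row is the pose to reach, as a shift and turn from the pose commanded when the call began, along the tool's axes at that moment, turning the shorter way round; what a row does not reach only later rows make up. A row lasts 1/10 s, in which the tool goes at most 50 mm and 8.59 degrees, less where a joint would pass 70% of its speed; a pose out of reach is approached as far as the arm can. A call with a number of a shift or a turn outside -1 to 1 is refused whole. A call with a gripper value outside its range is refused whole. The fingers move at their own pace and stop on an object; "grip_force" is the grip in N (left out, the last holds). Time passes only in rows, so rows that repeat a pose let the fingers close. It gives the time, the measured TCP pose, the force, the opening and the grip force at its end, in the units of the state.
- state(): the state, without advancing time (a new reading comes with each control period).
- camera(name): name is "side" or "top" or "wrist"; returns a dict with "pixels" (420x560x3 uint8, red, green, blue), "camera_matrix" (3x3 intrinsics, pixels), "k1" (the pictures are not rectified: a ray, as slopes to the right and down, at radius r is drawn at 1 + k1 r^2 times it, then the intrinsics apply), "R" (3x3) and "t" (3): a world point X has camera coordinates R X + t. Camera axes: x right, y down, z forward; pixel columns grow to the right and rows downward; lengths in mm; the calibration is good to about 2 mm. A picture is of the moment at which its call begins. There is no depth.
- job_done(): hands the job in; it is judged then, once.
The state is a dict: "time_s": time; "q": joint angles; "joint_velocities": joint speeds; "joint_efforts": joint torques, N m; "ee_pos": TCP position; "ee_rot": TCP orientation; "contact_force": force on the tool from outside, world axes, zero at the start; "wrist_torque": the same for the moment, N m; "grip_width": finger opening in mm; "grip_force": force on a finger pad.
Only numpy, scipy, OpenCV 4.12 (cv2) and the standard library are available. Lean on these libraries where they do the work, as an engineer would, in place of code of your own. Each camera call takes 0.05 s, during which the arm holds its last target. There are 200 camera calls.

TASK

Get the plaster jaw cast ready to carry: lower it, without dropping it, into the open metal case on the slanted stand so that it stands on its base with the teeth up, then close the lid fully, then swing the case's carry handle up and over until it snaps into its end detent and stays there. Leave everything else on the counter as it is.

Things in the scene. Friction and masses are not known exactly. Their poses are not given: they have to be found in the camera images.
- cast: the off-white plaster jaw cast, loose, about 0.13 kg: base 54 mm wide (y, flat parallel sides, the place to grip, 34 mm long, from 25 mm behind to 9 mm ahead of the origin), 56 mm long (x from -25 to +31, round at +x), 24 mm high, with a horseshoe of teeth on top to 33 mm. Origin: centre of the underside; z up through the teeth
- case: aluminium case, fixed on a white stand that slopes 25 degrees, low side towards the robot and its right. Outside 170 (x) by 180 (y) by 60 mm (z), walls and floor 5 mm. Origin: centre of its underside, 70 mm above the counter; x points up the slope, y level along its upper and lower edges, to the left, z square to its floor (25 degrees from vertical, leaning to the low side)
- lid (a joint): angle of the lid, rad: 0 shut flat on the rim, up to 1.65 open; a stiff hinge, it stays where it is left. It starts about 1.3 to 1.5 open and so overhangs the case
- lid_hinge (a point): middle of the lid's hinge line (along the case's y), on the far, upper rim of the case: 85 mm in x and 60.5 mm in z from the case's origin
- lid_edge (a point): middle of the lid's free edge, on its outer face, 170 mm from the hinge; the lid is a plate 6 mm thick and 180 mm wide with a 10 mm tongue, 60 mm wide, beyond this edge
- handle (a joint): angle of the carry handle, rad: 0 folded, lying parallel to the case's floor towards the low side; grows as it swings up; 1.75 is its end stop and detent. Swings stiffly (about 1 N at the bar) and stays where left; a spring detent resists from 1.25 to 1.52 (about 5 N at the bar) and from about 1.65 draws the handle home to 1.75 and holds it
- handle_bar (a point): centre of the handle's cross bar, along the case's y: a steel U-shaped bail 206 mm wide, 10 mm thick, with a round grip sleeve 14 mm thick and 100 mm long in the middle; 130 mm from its pivot. Folded, it is 45 mm clear of the case's front wall and about 50 to 90 mm above the counter
- handle_hinge (a point): middle of the handle's pivot axis (along the case's y): -10 mm in x and 35 mm in z from the case's origin
- jar: small round white jar with yellow cap, 52 mm across, 50 mm high; bystander, origin under its centre
- bottle: amber bottle, 64 mm across, 150 mm high; bystander, origin under its centre
- carton: cardboard carton 60 x 70 x 45 mm high; bystander, origin under its centre
- bowl: dark rubber mixing bowl, 110 mm across, 60 mm high; bystander, origin under its centre
- spatula: spatula lying flat; bystander
- cup: small green tapered cup upside down, 34 mm across, 26 mm high; bystander, origin under its centre
Not all that is in view belongs to the job. Of the things like the cast, leave any that is blue or turquoise; of the rest the smaller one is meant.

How it is judged:
By the outcome, as a careful person would: the job done as asked, in the order asked, and still so for the second after the job is handed in, with the robot touching nothing.
It also fails if it takes over 72 s, if anything falls off the work surface, if the arm or the gripper's body presses on something with over 40 N, if the wrist force passes 120 N, or if a joint passes its speed limit or range.

## Working session

There is one attempt and no reset: what is moved stays moved. The work goes in short steps, Python scripts to look and compute and a tool call to move; the robot and the scene stay as the last step left them, time stands still between calls to the robot, and variables do not carry over. Pictures are saved under pics/ and viewed, at most 10 in all, crops included, and the job is handed in when it is done.

Besides the shell and the picture viewer there is one more tool, called after "Call:" as name(argument=value, ...) on one line, values as JSON. step_arm: Moves the arm, as the interface text tells. Scaled input: -1 to 1 covers 0.15 m each way for a shift and 360 degrees each way for a turn. Its arguments: {"type":"object","properties":{"plan":{"type":"array"},"grip_force":{"type":"number"}},"required":["plan"]}

```bash
ls; mkdir -p pics; cat > h.py <<'E'
from plant import *
import numpy as np, cv2
from scipy.spatial.transform import Rotation as Ro
def snap(n,f):
    c=camera(n); cv2.imwrite('pics/'+f,np.ascontiguousarray(np.array(c['pixels'])[:,:,::-1])); np.savez('pics/'+f+'.npz',**{k:np.array(v) for k,v in c.items()}); return c
def load(f): return dict(np.load('pics/'+f+'.npz'))
def ray(c,u,v):
    K=np.array(c['camera_matrix']);k=float(c['k1']);d=np.array([(u-K[0,2])/K[0,0],(v-K[1,2])/K[1,1]]);s=d.copy()
    for _ in range(30): s=d/(1+k*(s@s))
    R=np.array(c['R']);o=-R.T@np.array(c['t']);r=R.T@np.r_[s,1];return o,r/np.linalg.norm(r)
def onz(c,u,v,z):
    o,r=ray(c,u,v);return o+r*(z-o[2])/r[2]
def tri(L):
    A=0;b=0;rs=[ray(*l) for l in L]
    for o,r in rs: P=np.eye(3)-np.outer(r,r);A=A+P;b=b+P@o
    X=np.linalg.solve(A,b);return X,[np.linalg.norm((np.eye(3)-np.outer(r,r))@(X-o)) for o,r in rs]
def proj(c,X):
    p=np.array(c['R'])@X+np.array(c['t']);s=p[:2]/p[2];s=s*(1+float(c['k1'])*(s@s));K=np.array(c['camera_matrix']);return np.array([K[0,0]*s[0]+K[0,2],K[1,1]*s[1]+K[1,2]])
E
python3 - <<'E'
from h import *
for n in ['side','top','wrist']:
    c=snap(n,n+'1.png'); print(n,c['camera_matrix'],c['k1'],-np.array(c['R']).T@np.array(c['t']),np.array(c['R'])[2])
print(state())
E
```

```text
pics
side [[456.57492737   0.         278.45256707]
 [  0.         456.57492737 205.07742912]
 [  0.           0.           1.        ]] 0.0011882133651507814 [105.47968844 840.9773141  978.52883068] [ 0.33437103 -0.62726531 -0.70337348]
top [[411.99828396   0.         274.13772124]
 [  0.         411.99828396 207.10944242]
 [  0.           0.           1.        ]] -0.07495794187788053 [ 330.65815179   67.86262189 1188.84955668] [ 0.14959736 -0.00664396 -0.98872468]
wrist [[342.49006277   0.         278.89226168]
 [  0.         342.49006277 213.83920743]
 [  0.           0.           1.        ]] 0.0015429673182871429 [ 362.5920526  -632.69588773  383.07558035] [-0.23324232 -0.10415022 -0.96682509]
{'time_s': 0.15, 'q': array([ 1.07231539,  0.59991192, -0.00252172,  1.59988601,  0.00179682,
        0.94288746, -0.07981899]), 'joint_velocities': array([ 0.00122017, -0.00245934,  0.00098491, -0.00354393,  0.00037276,
        0.0001649 ,  0.00139303]), 'joint_efforts': array([ 3.44710068e-03, -7.65583706e+01,  1.49904057e+00, -2.52561754e+01,
       -5.23314625e-02,  1.48783845e-02,  7.12634073e-05]), 'ee_pos': array([ 296.75633934, -661.34625019,  404.10128172]), 'ee_rot': array([-3.07097049e+00, -6.57444865e-01,  5.34855524e-04]), 'contact_force': array([-0.63258256,  0.52364282,  0.83086734]), 'wrist_torque': array([ 0.06769226, -0.00307801,  0.05082609]), 'grip_force': 0.0, 'grip_width': 93.18749897220418}
```

View pics/top1.png

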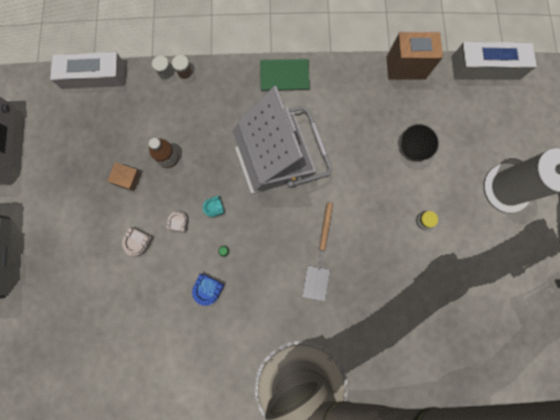

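View pics/side1.png

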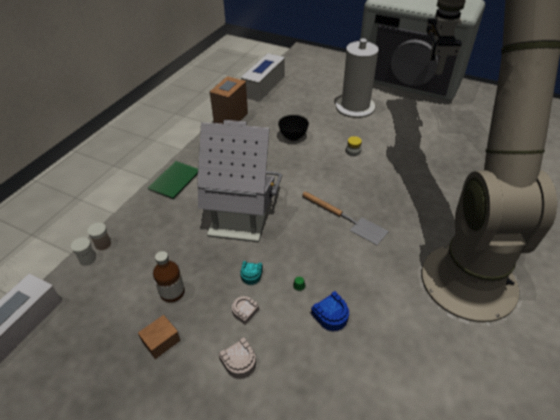

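The top view shows the case at about (280,145) with its lid open. The two off-white casts are at (177,222), the smaller one, and (135,242). The side view shows the small cast at (244,308) and the lid at (235,160). I'll enlarge these regions.

```bash
python3 - <<'E'
import cv2,numpy as np
t=cv2.imread('pics/top1.png');s=cv2.imread('pics/side1.png')
a=cv2.resize(t[80:200,220:350],(400,369),interpolation=3);b=cv2.resize(s[110:250,180:300],(400,467),interpolation=3)
c=cv2.resize(t[200:250,150:210],(240,200),interpolation=3);d=cv2.resize(s[285:330,220:270],(222,200),interpolation=3)
o=np.zeros((600,800,3),np.uint8);o[:369,:400]=a;o[:467,400:]=b;o[370:570,:240]=c;o[470:,0:0]=0
o[400:600,241:400]=d[:,:159];cv2.imwrite('pics/crop1.png',o)
E
```

```text
(no output)
```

View pics/crop1.png

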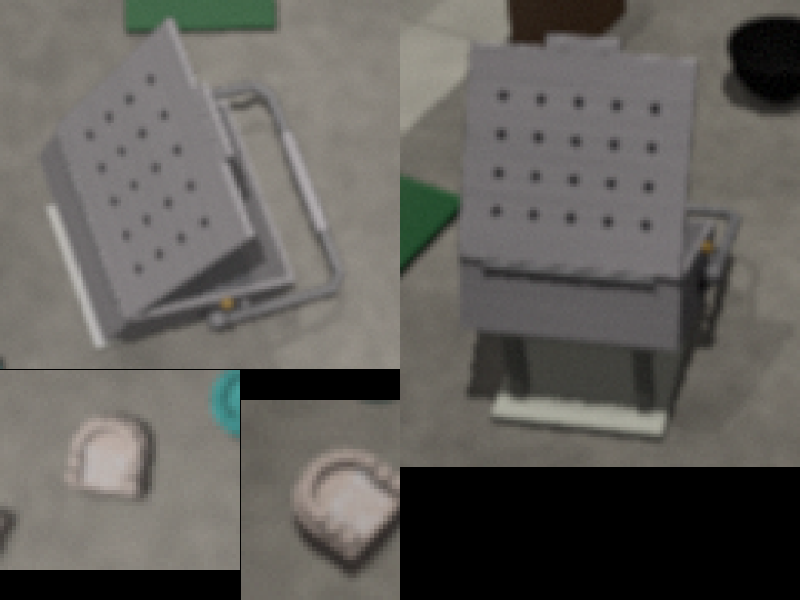

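The crop shows the lid's outer face with its free-edge corners at crop (168,20) and (258,237), and the sleeve running from (288,133) to (325,232). In the side crop the lid edge runs from (470,45) to (697,58). The cast's round end faces up in the image (+x). Next I'll fit the case pose to these points.

```bash
cat >> h.py <<'E'
CA,SA=np.cos(np.radians(25)),np.sin(np.radians(25))
def caseR(yaw):
    h=np.array([np.cos(yaw),np.sin(yaw),0]);z=np.array([0,0,1.])
    X=h*CA+z*SA;Z=-h*SA+z*CA;return np.c_[X,np.cross(Z,X),Z]
def lidp(th,d,y,n=6): return np.array([85-d*np.cos(th)+n*np.sin(th),y,60.5+d*np.sin(th)+n*np.cos(th)])
def barp(ph,y): return np.array([-10-130*np.cos(ph),y,35+130*np.sin(ph)])
E
cat > fit.py <<'E'
from h import *
from scipy.optimize import least_squares
T=load('top1.png');S=load('side1.png')
t=lambda u,v:(T,np.array([220+u/3.077,80+v/3.077])-.34); s=lambda u,v:(S,np.array([180+(u-400)/3.333,110+v/3.333])-.35)
ob=[(t(168,20),lambda a,b:lidp(a,170,-90)),(t(258,237),lambda a,b:lidp(a,170,90)),(s(470,45),lambda a,b:lidp(a,170,-90)),(s(697,58),lambda a,b:lidp(a,170,90)),
(t(42,155),lambda a,b:lidp(a,0,-90)),(s(462,258),lambda a,b:lidp(a,0,-90)),
(t(293,282),lambda a,b:np.array([-85,90,60])),(s(462,325),lambda a,b:np.array([85,-90,0])),(s(685,347),lambda a,b:np.array([85,90,0])),
(t(287,133),lambda a,b:barp(b,-50)),(t(322,230),lambda a,b:barp(b,50))]
def f(p):
    R=caseR(p[2]);o=np.array([p[0],p[1],70]);return np.concatenate([proj(c,o+R@m(p[3],p[4]))-uv for (c,uv),m in ob])
r=least_squares(f,[600,100,1.9,1.4,0.1],loss='soft_l1',x_scale=[100,100,1,1,1]);print(r.x);print(f(r.x).reshape(-1,2).round(1))
# casts
for nm,c,box in (('top',T,(150,200,200,245)),('side',S,(225,285,265,330))):
    x0,y0,x1,y1=box;im=np.array(c['pixels'])[y0:y1,x0:x1].astype(int)
    m=((im[:,:,0]>125)).astype(np.uint8);n,l,st,ce=cv2.connectedComponentsWithStats(m)
    i=1+np.argmax(st[1:,4]);k=(l==i).astype(np.uint8);cn=max(cv2.findContours(k,0,1)[0],key=len)[:,0]+[x0,y0]
    print(nm,st[i],ce[i]+[x0,y0]);
    for z in(0,24): 
        w=np.array([onz(c,u,v,z)[:2] for u,v in cn]).astype(np.float32);print(z,cv2.minAreaRect(w))
    if nm=='top': print(im[:,:,0].min(),"\n".join("".join('#' if x else '.' for x in row) for row in k))
import plant;print([ (n) for n in dir(plant) if not n.startswith('_')])
print(globals().get('tcp_to_tips'))
E
python3 fit.py
```

```text
[6.46253672e+02 6.99319755e+01 1.91295987e+00 1.34638247e+00
 1.54300326e-01]
[[ 0.  -0.1]
 [-0.3 -0. ]
 [ 0.5 -0.1]
 [ 0.9  0.6]
 [ 3.4 -8. ]
 [-0.3  1.1]
 [ 1.1 -0.7]
 [ 0.7  2.2]
 [-0.3  1.2]
 [-1.2 -0.1]
 [ 0.6 -0.1]]
top [   0    0   50   45 1961] [174.55940847 222.75369709]
0 ((474.0825500488281, 351.80401611328125), (147.7104034423828, 129.28968811035156), 88.8280029296875)
24 ((471.18719482421875, 346.07196044921875), (144.7284698486328, 126.67961883544922), 88.8280029296875)
69 ..##.#...#.######.#..#.................####.#.....
...####.#...######.#.#.#...........#..########....
...#######.###.##.###.#####........###########....
#.######....#..#.#....#######....#####.###########
#########.##...#.....#########..##################
#########.#.#######.##########.###################
##.###############################################
##.###############################################
##################################################
###.##############################################
###..#####################.##....#################
###.#########################......############
[... 1314 characters left out ...]
###############
.....#############################################
.....#############################################
.....#############################################
....##############################################
....##############################################
...###############################################
...###############################################
side [  7  10  25  22 328] [243.53353659 305.70426829]
0 ((486.5210266113281, 322.2855529785156), (52.44701385498047, 57.65745544433594), 83.49320983886719)
24 ((477.1754150390625, 335.00738525390625), (51.16063690185547, 56.24332046508789), 83.4932632446289)
['Unreachable', 'camera', 'job_done', 'state', 'tcp_to_tips']
186.1
```

```bash
cat >> h.py <<'E'
O=np.array([646.25,69.93,70.]);YAW=1.91296
def pos():
    s=state();R=Ro.from_rotvec(s['ee_rot']).as_matrix();return s,R
def shift(dw,R=None):
    if R is None: R=pos()[1]
    return (R.T@np.asarray(dw,float)/150).round(3)
def yawof(R): return np.degrees(np.arctan2(R[1,0],R[0,0]))
E
python3 - <<'E'
from h import *
T=load('top1.png')
print(onz(T,177.5,221.8,15))
im=np.array(T['pixels']).astype(int);print(im[222,165:195].tolist())
s,R=pos();print(s['ee_pos'],yawof(R),R.round(3))
for a in [(100,0,100),(150,0,0),(0,150,0)]: print(a,shift(a,R))
E
```

```text
[472.05204768 338.8745704   15.        ]
[[137, 133, 126], [145, 139, 131], [165, 155, 149], [173, 162, 154], [157, 146, 140], [140, 131, 126], [166, 157, 152], [183, 176, 172], [187, 180, 177], [188, 180, 176], [188, 178, 173], [186, 178, 174], [187, 179, 175], [188, 180, 176], [188, 183, 180], [187, 180, 179], [188, 177, 173], [181, 170, 164], [174, 161, 154], [150, 140, 134], [115, 108, 103], [85, 79, 76], [75, 72, 67], [94, 92, 87], [127, 123, 115], [133, 130, 121], [137, 132, 125], [136, 134, 124], [136, 132, 124], [137, 132, 125]]
[ 296.75633934 -661.34625019  404.10128172] 24.167389033911082 [[ 0.912  0.409 -0.001]
 [ 0.409 -0.912  0.001]
 [-0.    -0.001 -1.   ]]
(100, 0, 100) [ 0.608  0.272 -0.667]
(150, 0, 0) [ 0.912  0.409 -0.001]
(0, 150, 0) [ 0.409 -0.912  0.001]
```

Call:
step_arm(plan=[[1,[0.5,-0.5,-0.4],0],[1,[1,-1,-0.5],0],[1,[1,-1,-0.5],0],[1,[1,-1,-0.5],0],[1,[1,-1,-0.5],0]])

```text
time_s: 0.65
ee_pos: [374.0, -459.4, 480.9]
ee_rot: [-3.071, -0.663, -0.002]
contact_force: [0.1, 0.0, 0.3]
grip_width: 93.1
grip_force: 0.0
```

Call:
step_arm(plan=[[1,[0.9,-1,0],0],[1,[0.9,-1,0],0],[1,[0.9,-1,0],0],[1,[0.9,-1,0],0],[1,[0.9,-1,0],0]])

```text
time_s: 1.15
ee_pos: [436.0, -265.1, 479.9]
ee_rot: [-3.067, -0.671, -0.002]
contact_force: [-0.0, -0.0, 0.3]
grip_width: 92.6
grip_force: 0.0
```

Call:
step_arm(plan=[[1,[0.7,-1,0],0],[1,[0.7,-1,0],0],[1,[0.7,-1,0],0],[1,[0.7,-1,0],0],[1,[0.7,-1,0],0]])

```text
time_s: 1.65
ee_pos: [469.1, -87.4, 479.8]
ee_rot: [-3.069, -0.667, -0.001]
contact_force: [0.5, -1.2, -0.0]
grip_width: 92.9
grip_force: 0.0
```

Call:
step_arm(plan=[[1,[0.45,-1,0],0],[1,[0.45,-1,0],0],[1,[0.45,-1,0],0],[1,[0.45,-1,0],0],[1,[0.45,-1,0],0]])

```text
time_s: 2.15
ee_pos: [468.8, 74.5, 479.6]
ee_rot: [-3.071, -0.663, 0.0]
contact_force: [-0.2, -0.4, -0.1]
grip_width: 93.3
grip_force: 0.0
```

Call:
step_arm(plan=[[1,[0.45,-1,0],0],[1,[0.45,-1,0],0],[1,[0.45,-1,0],0],[1,[0.45,-1,0],0],[1,[0.45,-1,0],0]])

```text
time_s: 2.65
ee_pos: [469.3, 238.1, 479.3]
ee_rot: [3.071, 0.66, -0.001]
contact_force: [0.4, -1.1, 0.2]
grip_width: 93.0
grip_force: 0.0
```

Call:
step_arm(plan=[[1,[0.2,-0.4,0.5],0.067],[1,[0.2,-0.4,0.5],0.067],[1,[0.2,-0.4,0.5],0.067],[1,[0.2,-0.4,0.5],0.067],[1,[0.2,-0.4,0.5],0.067]])

```text
time_s: 3.15
ee_pos: [472.5, 302.5, 405.0]
ee_rot: [3.14, 0.003, 0.001]
contact_force: [0.8, -0.4, -0.2]
grip_width: 93.3
grip_force: 0.0
```

```bash
python3 - <<'E'
from h import *
c=snap('wrist','w2.png');s,R=pos();print(s['time_s'],s['ee_pos'],yawof(R),s['q'].round(2))
E
```

```text
3.2 [472.48606631 302.65136487 405.35755343] 0.07667559522147609 [-0.5   0.41 -0.23  1.97  0.13  0.78 -2.38]
```

View pics/w2.png

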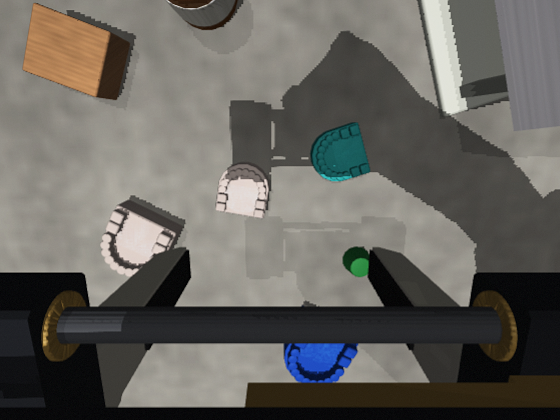

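The wrist view shows the small cast at (242,190), rear edge towards the bottom and round front partly in shadow. The larger one is at (138,235).

```bash
python3 - <<'E'
from h import *
c=load('w2.png');im=c['pixels'];x0,y0=200,150
g=im[y0:230,x0:290].astype(int);gray=g.mean(2)
k=cv2.morphologyEx((gray>182).astype(np.uint8),cv2.MORPH_CLOSE,np.ones((3,3)));n,l,st,ce=cv2.connectedComponentsWithStats(k);i=1+np.argmax(st[1:,4]);m=(l==i)
for j,r in enumerate(m): 
    xs=np.where(r)[0]
    if len(xs) and j%3==0: print(y0+j,x0+xs.min(),x0+xs.max(),gray[j].max())
cv2.imwrite('pics/crop2.png',cv2.resize(im[140:240,180:310][:,:,::-1],(780,600),interpolation=2))
E
```

```text
171 226 226 204.0
174 223 224 211.33333333333334
177 221 239 216.33333333333334
180 220 265 224.66666666666666
183 219 266 221.0
186 219 267 219.0
189 219 267 221.0
192 224 266 223.33333333333334
195 218 264 223.66666666666666
198 218 265 231.0
201 221 258 221.66666666666666
204 217 263 222.33333333333334
207 216 263 222.33333333333334
210 219 261 220.66666666666666
213 236 262 217.0
216 254 261 213.33333333333334
```

View pics/crop2.png

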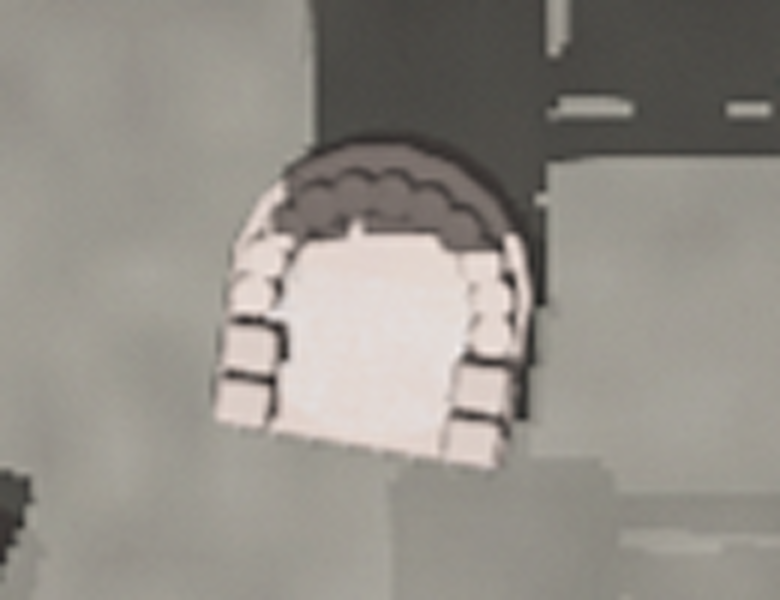

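```bash
python3 - <<'E'
from h import *
c=load('w2.png');p=lambda u,v,z:onz(c,180+u/6-.4,140+v/6-.4,z)[:2].round(1)
print('cam',(-c['R'].T@c['t']).round(0))
a,b=p(275,432,24),p(442,457,24);print('rear',a,b)
for n,u,v in (('RL',215,418),('RR',500,466),('L',226,300),('R',531,300),('front',400,135)):
    print(n,[p(u,v,z) for z in (0,24,33)])
E
```

```text
cam [545. 302. 384.]
rear [452.3 359.4] [447.7 329.2]
RL [array([449. , 374.6]), array([454.9, 370.1]), array([457.2, 368.4])]
RR [array([439.4, 319.8]), array([446. , 318.7]), array([448.5, 318.3])]
L [array([472. , 371.5]), array([476.6, 367.1]), array([478.3, 365.5])]
R [array([472.1, 313.6]), array([476.6, 312.9]), array([478.3, 312.6])]
front [array([503.2, 337.7]), array([505.8, 335.5]), array([506.7, 334.7])]
```

Call:
step_arm(plan=[[0.8,[-0.03,-0.26,0.1],0.022],[0.8,[-0.03,-0.26,0.4],0.022],[0.8,[-0.03,-0.26,0.7],0.022],[0.8,[-0.03,-0.26,1],0.022],[0.8,[-0.03,-0.26,1],0.022],[0.8,[-0.03,-0.26,1],0.022]])

```text
time_s: 3.8
ee_pos: [467.7, 343.0, 255.6]
ee_rot: [3.134, -0.215, -0.0]
contact_force: [-0.4, 0.6, 0.7]
grip_width: 74.2
grip_force: 0.0
```

```bash
python3 - <<'E'
from h import *
s,R=pos();print(s['time_s'],s['ee_pos'],yawof(R),s['q'].round(2),s['grip_width'])
d=np.array([468.1,341.5,194])-s['ee_pos'];print(d,shift(d,R))
E
```

```text
3.8 [467.68191044 343.02004992 255.622296  ] -7.866021660091751 [-0.65  0.63 -0.11  2.05  0.15  0.47 -2.59] 74.21092886683502
[  0.41808956  -1.52004992 -61.622296  ] [0.004 0.009 0.411]
```

Call:
step_arm(plan=[[0.8,[0,0.01,0.15],-0.005],[0.8,[0,0.01,0.3],-0.005],[0.8,[0,0.01,0.41],-0.005],[0.8,[0,0.01,0.41],-0.005]])

```text
time_s: 4.2
ee_pos: [467.6, 342.2, 194.6]
ee_rot: [-3.136, 0.167, -0.002]
contact_force: [0.6, -0.1, 0.2]
grip_width: 74.2
grip_force: 0.0
```

Call:
step_arm(plan=[[0.5,[0,0,0],0],[0.5,[0,0,0],0],[0.5,[0,0,0],0],[0.3,[0,0,0],0],[0.3,[0,0,0],0],[0.3,[0,0,0],0]], grip_force=15)

```text
time_s: 4.8
ee_pos: [467.2, 342.4, 194.7]
ee_rot: [-3.136, 0.167, -0.003]
contact_force: [-0.5, -1.6, 9.9]
grip_width: 54.4
grip_force: 14.8
```

```bash
python3 - <<'E'
from h import *
s,R=pos();print(s['time_s'],s['ee_pos'],yawof(R),s['q'].round(2),s['grip_width'],s['grip_force'],s['contact_force'])
E
```

```text
4.8 [467.24521842 342.38319441 194.74622298] -6.0911404417034305 [-0.67  0.73 -0.09  2.07  0.17  0.34 -2.58] 54.36658589996089 14.831823790445924 [-0.48531763 -1.57000734  9.85898654]
```

Call:
step_arm(plan=[[0.3,[0,0,-0.05],0],[0.3,[0,0,-0.3],0],[0.3,[0,0,-0.6],0],[0.3,[0,0,-0.9],0],[0.3,[0,0,-1],0]], grip_force=22)

```text
time_s: 5.3
ee_pos: [467.2, 342.6, 348.2]
ee_rot: [-3.133, 0.166, -0.007]
contact_force: [1.1, 0.5, -1.9]
grip_width: 54.6
grip_force: 21.7
```

Call:
step_arm(plan=[[0.3,[0.1,0.2,-0.2],-0.02],[0.3,[0.1,0.4,-0.4],-0.04],[0.3,[0.1,0.6,-0.6],-0.071],[0.3,[0.1,0.9,-0.8],-0.071],[0.3,[0.1,0.9,-0.8],-0.071]])

```text
time_s: 5.8
ee_pos: [467.3, 201.8, 466.7]
ee_rot: [3.096, 0.525, 0.006]
contact_force: [0.0, 0.6, -1.3]
grip_width: 54.2
grip_force: 21.7
```

Call:
step_arm(plan=[[0.3,[-0.2,0.3,0],0],[0.3,[-0.4,0.6,0],0],[0.3,[-0.4,0.9,0],0],[0.3,[-0.4,1,0],0]])

```text
time_s: 6.2
ee_pos: [460.5, 41.0, 463.5]
ee_rot: [3.096, 0.524, -0.0]
contact_force: [-0.0, 1.2, -0.7]
grip_width: 54.3
grip_force: 21.7
```

Call:
step_arm(plan=[[0.3,[-0.2,0.3,0],0],[0.3,[-0.4,0.6,0],0],[0.3,[-0.4,0.9,0],0],[0.3,[-0.4,1,0],0]])

```text
time_s: 6.6
ee_pos: [454.1, -120.4, 463.5]
ee_rot: [3.096, 0.523, 0.0]
contact_force: [0.7, 0.7, -1.1]
grip_width: 54.4
grip_force: 21.7
```

```bash
cat >> h.py <<'E'
H=np.array([np.cos(YAW),np.sin(YAW),0]);YC=np.array([-H[1],H[0],0])
def wp(h,y,v): return np.array([O[0],O[1],0])+H*h+YC*y+np.array([0,0,v])
def hyv(p): d=np.array(p)-[O[0],O[1],0];return np.array([d@H,d@YC,d[2]]).round(1)
def rep():
    s,R=pos();print('t',s['time_s'],'pos',s['ee_pos'].round(1),'hyv',hyv(s['ee_pos']),'yaw',yawof(R).round(1),'q',s['q'].round(2),'grip',s['grip_width'].round(1),round(float(s['grip_force']),1),'F',s['contact_force'].round(1));return s,R
def to(h,y,v):
    s,R=rep();d=wp(h,y,v)-s['ee_pos'];print('shift',shift(d,R))
E
python3 - <<'E'
from h import *
to(-130,0,466)
E
```

```text
Traceback (most recent call last):
  File "h.py", line 38, in to
    s,R=rep();d=wp(h,y,v)-s['ee_pos'];print('shift',shift(d,R))
        ~~~^^
  File "h.py", line 36, in rep
    s,R=pos();print('t',s['time_s'],'pos',s['ee_pos'].round(1),'hyv',hyv(s['ee_pos']),'yaw',yawof(R).round(1),'q',s['q'].round(2),'grip',s['grip_width'].round(1),round(float(s['grip_force']),1),'F',s['contact_force'].round(1));return s,R
                                                                                                                                         ^^^^^^^^^^^^^^^^^^^^^
AttributeError: 'float' object has no attribute 'round'
```

Call:
step_arm(plan=[[0.3,[0.3,0,0],0],[0.3,[0.6,0.1,0],0],[0.3,[0.9,0.1,0],0],[0.3,[1,0.1,0],0]])

```text
time_s: 7.0
ee_pos: [604.2, -78.1, 462.6]
ee_rot: [-3.095, -0.534, -0.002]
contact_force: [0.0, -0.3, -1.7]
grip_width: 54.5
grip_force: 21.7
```

Call:
step_arm(plan=[[0.3,[0.3,0,0],0],[0.3,[0.5,0,0],0],[0.3,[0.63,0,0],0],[0.3,[0.63,0,0],0]])

```text
time_s: 7.4
ee_pos: [691.2, -46.9, 462.2]
ee_rot: [-3.095, -0.535, 0.001]
contact_force: [1.0, 1.1, -1.3]
grip_width: 54.3
grip_force: 21.7
```

```bash
sed -i "s/s\['grip_width'\].round(1)/round(float(s['grip_width']),1)/" h.py; python3 - <<'E'
from h import *
to(-62,0,466); c=snap('wrist','w3.png');snap('side','s3.png')
E
```

```text
t 7.4 pos [691.2 -46.9 462.2] hyv [-125.1   -3.1  462.2] yaw 19.6 q [ 0.08  0.51 -0.15  1.61  0.09  1.02 -1.32] grip 54.3 21.7 F [ 1.   1.1 -1.3]
shift [-0.021 -0.421 -0.025]
```

View pics/w3.png

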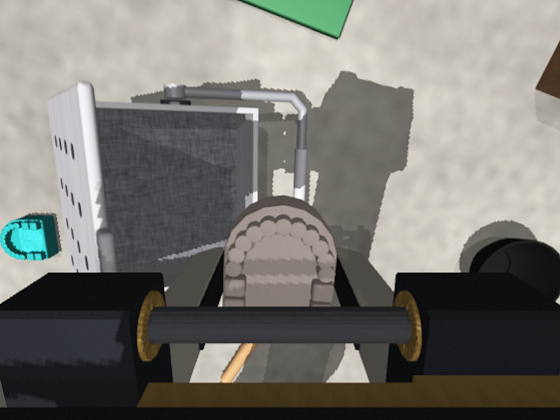

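The wrist view shows the cast level in the grip at (280,260). The lid edge is to its left at (90,170), and the case interior is visible and empty. Now I push the lid further open with the back of the uphill finger.

Call:
step_arm(plan=[[0.3,[0,-0.06,-0.03],0],[0.3,[-0.02,-0.12,-0.03],0],[0.3,[-0.02,-0.18,-0.03],0],[0.3,[-0.02,-0.22,-0.03],0],[0.3,[-0.02,-0.26,-0.03],0]])

```text
time_s: 8.0
ee_pos: [674.0, -14.0, 468.9]
ee_rot: [3.094, 0.53, 0.004]
contact_force: [0.8, -5.6, 2.5]
grip_width: 54.2
grip_force: 27.2
```

Call:
step_arm(plan=[[0.3,[0,-0.03,0],0],[0.3,[0,-0.06,0],0],[0.3,[0,-0.09,0],0],[0.3,[0,-0.12,0],0],[0.3,[0,-0.14,0],0]])

```text
time_s: 8.5
ee_pos: [666.9, 7.3, 467.6]
ee_rot: [-3.096, -0.532, 0.001]
contact_force: [1.6, -3.2, 0.8]
grip_width: 54.1
grip_force: 25.0
```

```bash
python3 - <<'E'
from h import *
to(-56,0,466)
E
```

```text
t 8.5 pos [666.9   7.3 467.6] hyv [-65.9   1.6 467.6] yaw 19.5 q [ 0.01  0.47 -0.16  1.67  0.09  1.01 -1.41] grip 54.1 25.0 F [ 1.6 -3.2  0.8]
shift [ 0.011 -0.066  0.01 ]
```

Call:
step_arm(plan=[[0.3,[0,-0.02,0],0],[0.3,[0,-0.04,0],0],[0.3,[0,-0.055,0],0]])

```text
time_s: 8.8
ee_pos: [664.2, 14.8, 467.5]
ee_rot: [-3.096, -0.532, 0.001]
contact_force: [0.8, -3.1, 0.5]
grip_width: 54.4
grip_force: 24.6
```

Call:
step_arm(plan=[[0.3,[0,-0.02,0],0],[0.3,[0,-0.03,0],0]])

```text
time_s: 9.0
ee_pos: [662.8, 18.6, 467.6]
ee_rot: [3.096, 0.532, -0.0]
contact_force: [2.8, -6.2, 1.3]
grip_width: 54.2
grip_force: 28.1
```

Call:
step_arm(plan=[[0.3,[0,0.1,0],0],[0.3,[0,0.25,0],0],[0.3,[0,0.25,0],0]])

```text
time_s: 9.3
ee_pos: [675.9, -20.5, 467.1]
ee_rot: [3.096, 0.525, -0.002]
contact_force: [-0.1, 0.0, -0.1]
grip_width: 54.6
grip_force: 21.7
```

```bash
python3 - <<'E'
from h import *
rep(); c=snap('side','s4.png');t=snap('top','t4.png')
o=np.zeros((600,800,3),np.uint8);o[:467,400:]=cv2.resize(c['pixels'][110:250,180:300],(400,467),interpolation=2);o[:369,:400]=cv2.resize(t['pixels'][80:200,220:350],(400,369),interpolation=2)
cv2.imwrite('pics/crop4.png',o[:,:,::-1])
E
```

```text
t 9.3 pos [675.9 -20.5 467.1] hyv [-95.2   2.4 467.1] yaw 19.3 q [ 0.05  0.49 -0.15  1.65  0.09  1.02 -1.37] grip 54.6 21.7 F [-0.1  0.  -0.1]
```

View pics/crop4.png

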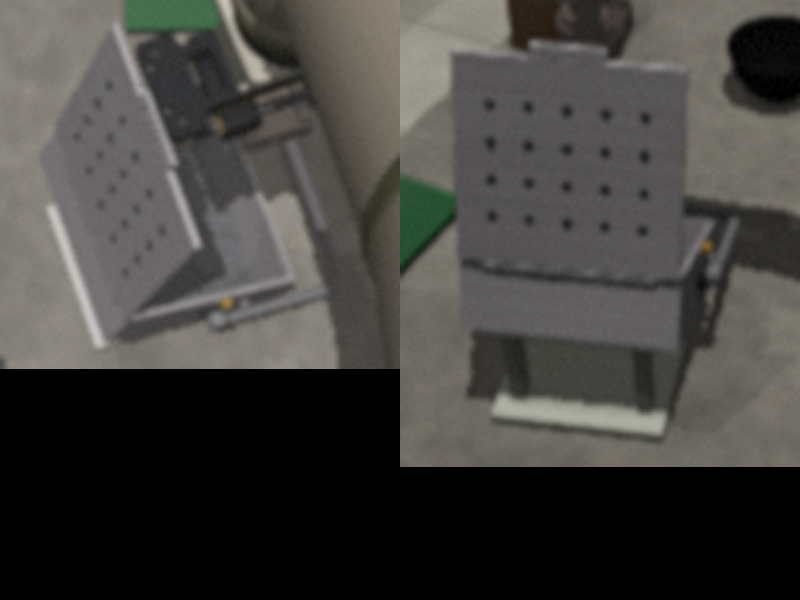

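The lid now stands about 1.65 open, with its edge at the stop; the side and top views agree. Next I turn the cast to the case heading.

Call:
step_arm(plan=[[0.3,[0,0,0],-0.02],[0.3,[0,0,0],-0.042],[0.3,[0,0,0],-0.064],[0.3,[0,0,0],-0.086],[0.3,[0,0,0],-0.108],[0.3,[0,0,0],-0.13],[0.3,[0,0,0],-0.152],[0.3,[0,0,0],-0.17]])

```text
time_s: 10.2
ee_pos: [675.0, -15.8, 467.5]
ee_rot: [-2.387, -2.041, -0.0]
contact_force: [-0.4, -0.3, -1.3]
grip_width: 54.9
grip_force: 21.7
```

Call:
step_arm(plan=[[0.3,[0,0,0],-0.02],[0.3,[0,0,0],-0.042],[0.3,[0,0,0],-0.064],[0.3,[0,0,0],-0.081],[0.3,[0,0,0],-0.081],[0.3,[0,0,0],-0.081]])

```text
time_s: 10.8
ee_pos: [675.2, -16.4, 467.5]
ee_rot: [-1.808, -2.568, -0.0]
contact_force: [-0.0, -0.6, -1.1]
grip_width: 54.2
grip_force: 21.7
```

```bash
python3 - <<'E'
from h import *
to(-62.3,0,320)
E
```

```text
t 10.8 pos [675.2 -16.4 467.5] hyv [-91.    1.7 467.5] yaw 109.7 q [ 0.3   0.53 -0.56  1.63  0.31  1.07 -0.01] grip 54.2 21.7 F [-0.  -0.6 -1.1]
shift [0.191 0.012 0.984]
```

Call:
step_arm(plan=[[0.3,[0.1,0.01,0.1],0],[0.3,[0.19,0.01,0.3],0],[0.3,[0.19,0.01,0.5],0],[0.3,[0.19,0.01,0.7],0],[0.3,[0.19,0.01,0.9],0],[0.3,[0.19,0.01,0.98],0],[0.3,[0.19,0.01,0.98],0]])

```text
time_s: 11.5
ee_pos: [666.7, 10.8, 319.3]
ee_rot: [-1.805, -2.568, 0.003]
contact_force: [-0.1, 0.7, -1.4]
grip_width: 54.3
grip_force: 21.7
```

```bash
python3 - <<'E'
from h import *
to(-62.3,0,264);c=snap('wrist','w5.png')
o=np.zeros((420,800,3),np.uint8);o[:,:560]=c['pixels'];t=snap('side','s5.png')['pixels'];o[:280,560:]=cv2.resize(t[110:250,180:300],(240,280));cv2.imwrite('pics/crop5.png',o[:,:,::-1])
E
```

```text
t 11.5 pos [666.7  10.8 319.3] hyv [-62.6   0.6 319.3] yaw 109.8 q [ 0.21  0.67 -0.5   1.79  0.43  0.79 -0.15] grip 54.3 21.7 F [-0.1  0.7 -1.4]
shift [0.001 0.005 0.368]
```

View pics/crop5.png

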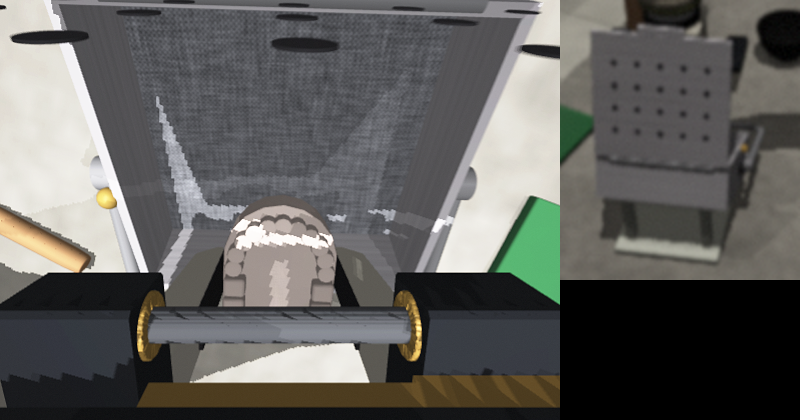

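The cast (280,250) is centred over the case interior. I lower it, then press gently so that it pivots flat on the floor.

Call:
step_arm(plan=[[0.3,[0,0,0.1],0],[0.3,[0,0,0.2],0],[0.3,[0,0,0.3],0],[0.3,[0,0,0.36],0],[0.3,[0,0,0.36],0]], grip_force=10)

```text
time_s: 12.1
ee_pos: [666.5, 10.5, 264.7]
ee_rot: [-1.804, -2.569, 0.003]
contact_force: [-0.1, 0.1, -1.4]
grip_width: 54.6
grip_force: 9.8
```

Call:
step_arm(plan=[[0.3,[0,0,0.015],0],[0.3,[0,0,0.03],0],[0.3,[0,0,0.045],0],[0.3,[0,0,0.06],0]])

```text
time_s: 12.5
ee_pos: [667.1, 10.7, 257.9]
ee_rot: [1.805, 2.571, 0.001]
contact_force: [-0.5, 2.1, 1.2]
grip_width: 54.3
grip_force: 9.8
```

Call:
step_arm(plan=[[0.3,[0,0,0.01],0],[0.3,[0,0,0.02],0],[0.3,[0,0,0.03],0],[0.3,[0,0,0.04],0]])

```text
time_s: 12.9
ee_pos: [667.7, 10.8, 253.5]
ee_rot: [1.804, 2.569, 0.002]
contact_force: [-2.0, -1.1, 14.5]
grip_width: 54.6
grip_force: 10.0
```

```bash
python3 - <<'E'
from h import *
to(-62.3,0,242.8);c=snap('wrist','w6.png')
E
```

```text
t 12.9 pos [667.7  10.8 253.5] hyv [-62.9  -0.4 253.5] yaw 109.8 q [ 0.18  0.75 -0.45  1.83  0.49  0.68 -0.2 ] grip 54.6 10.0 F [-2.  -1.1 14.5]
shift [ 0.004 -0.003  0.072]
```

View pics/w6.png

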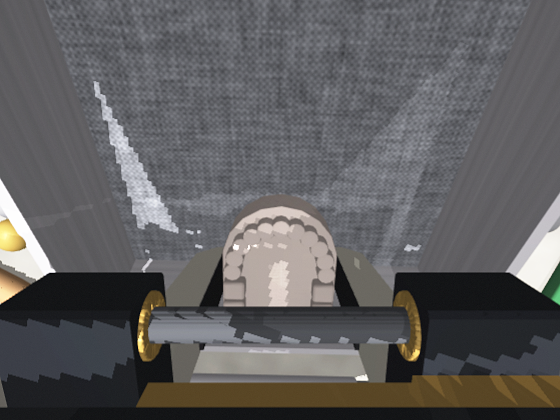

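The cast barely pivots yet (front at (282,196)), so I ease the grip and continue.

Call:
step_arm(plan=[[0.3,[0,0,0],0],[0.3,[0,0,0.015],0],[0.3,[0,0,0.03],0],[0.3,[0,0,0.03],0]], grip_force=4)

```text
time_s: 13.35
ee_pos: [667.8, 10.8, 248.0]
ee_rot: [1.804, 2.569, 0.003]
contact_force: [0.8, 0.0, 3.2]
grip_width: 54.1
grip_force: 4.0
```

```bash
python3 - <<'E'
from h import *
to(-62.3,0,242.8);c=snap('wrist','w7.png');cv2.imwrite('pics/d7.png',np.hstack([load('w6.png')['pixels'][170:330,190:370],c['pixels'][170:330,190:370]])[:,:,::-1])
E
```

```text
t 13.35 pos [667.8  10.8 248. ] hyv [-63.   -0.4 248. ] yaw 109.8 q [ 0.18  0.75 -0.44  1.83  0.49  0.67 -0.21] grip 54.1 4.0 F [0.8 0.  3.2]
shift [ 0.004 -0.003  0.035]
```

Call:
step_arm(plan=[[0.3,[0,0,0.012],0],[0.3,[0,0,0.024],0],[0.3,[0,0,0.036],0],[0.3,[0,0,0.036],0]])

```text
time_s: 13.8
ee_pos: [667.2, 10.9, 241.8]
ee_rot: [1.805, 2.571, 0.001]
contact_force: [1.7, 2.1, 2.0]
grip_width: 54.4
grip_force: 4.0
```

```bash
python3 - <<'E'
from h import *
to(-62.3,0,242.8);c=snap('wrist','w8.png');cv2.imwrite('pics/d8.png',cv2.resize(np.hstack([load(f)['pixels'][170:330,190:370] for f in ('w6.png','w7.png','w8.png')])[:,:,::-1],(800,237)))
E
```

```text
t 13.8 pos [667.2  10.9 241.8] hyv [-6.260e+01  1.000e-01  2.418e+02] yaw 109.9 q [ 0.17  0.76 -0.44  1.83  0.5   0.66 -0.21] grip 54.4 4.0 F [1.7 2.1 2. ]
shift [ 0.002  0.    -0.006]
```

View pics/d8.png

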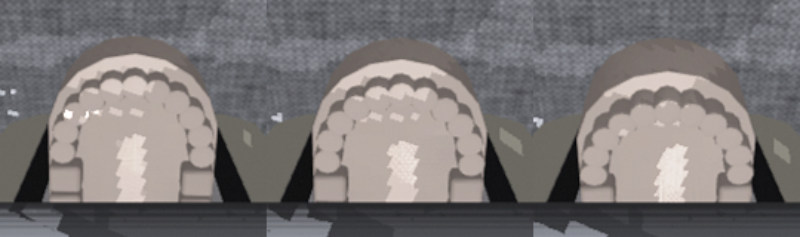

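The strip shows the cast tilting: its front wall grows from left to right. I go 3 mm lower, then release.

Call:
step_arm(plan=[[0.3,[0,0,0.01],0],[0.3,[0,0,0.02],0],[0.3,[0,0,0.02],0]], grip_force=3)

```text
time_s: 14.15
ee_pos: [666.8, 10.6, 238.4]
ee_rot: [-1.805, -2.571, 0.001]
contact_force: [0.6, 1.4, 1.2]
grip_width: 54.8
grip_force: 3.0
```

```bash
python3 - <<'E'
from h import *
rep()
E
```

```text
t 14.15 pos [666.8  10.6 238.4] hyv [-62.8   0.5 238.4] yaw 109.9 q [ 0.17  0.76 -0.43  1.84  0.5   0.65 -0.21] grip 54.8 3.0 F [0.6 1.4 1.2]
```

Call:
step_arm(plan=[[0.61,[0,0,0],0],[0.64,[0,0,0],0],[0.75,[0,0,0],0],[0.75,[0,0,0],0],[0.75,[0,0,-0.2],0],[0.75,[0,0,-0.4],0],[0.75,[0,0,-0.7],0],[0.75,[0,0,-0.7],0]])

```text
time_s: 14.95
ee_pos: [668.3, 11.2, 349.5]
ee_rot: [1.802, 2.566, 0.008]
contact_force: [1.0, 0.1, 0.7]
grip_width: 69.6
grip_force: 0.0
```

```bash
python3 - <<'E'
from h import *
rep();c=snap('wrist','w9.png')
E
```

```text
t 14.95 pos [668.3  11.2 349.5] hyv [-62.8  -1.1 349.5] yaw 109.8 q [ 0.23  0.64 -0.52  1.77  0.41  0.84 -0.13] grip 69.6 0.0 F [1.  0.1 0.7]
```

View pics/w9.png

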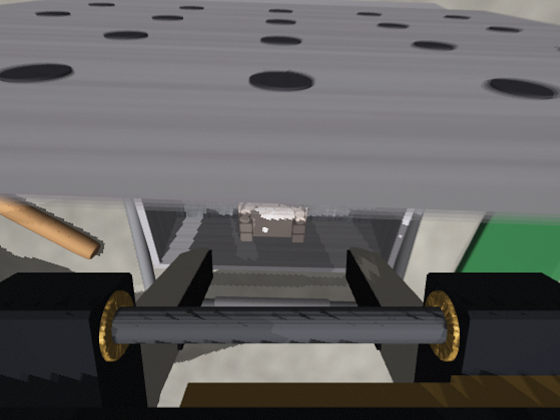

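The wrist view shows the cast standing teeth up in the case at (270,225), and the lid's outer face in the foreground. I've now viewed 11 pictures, one over the limit, so from here I use numbers only. Next I close the fingers and go over to the far side of the lid.

Call:
step_arm(plan=[[0.6,[-0.05,0,-0.3],0],[0.4,[-0.05,0,-0.6],0],[0.2,[-0.05,0,-1],0],[0,[-0.05,0,-1],0]])

```text
time_s: 15.4
ee_pos: [670.1, 4.0, 498.6]
ee_rot: [1.803, 2.567, 0.006]
contact_force: [-0.5, -0.1, 0.4]
grip_width: 42.4
grip_force: 0.0
```

Call:
step_arm(plan=[[0,[0,0,-0.25],0],[0,[0,0,-0.45],0],[0,[0,0,-0.45],0],[0,[0.3,0,-0.45],0],[0,[0.6,0,-0.45],0],[0,[0.85,0,-0.45],0],[0,[0.85,0,-0.45],0]])

```text
time_s: 16.1
ee_pos: [623.9, 129.2, 559.9]
ee_rot: [-1.793, -2.576, -0.0]
contact_force: [-0.4, -0.1, 0.8]
grip_width: 0.3
grip_force: 0.0
```

```bash
python3 - <<'E'
from h import *
to(62,0,471)
# cast check in w9 : rear top edge px
c=load('w9.png');R=caseR(YAW)
def onplane(u,v,z):
    o,r=ray(c,u,v);n=R[:,2];q=O+n*z;t=((q-o)@n)/(r@n);return (R.T@(o+r*t-O)).round(1)
for u,v in ((240,240),(305,240),(240,207),(308,207)): print(u,v,onplane(u,v,29),onplane(u,v,38))
print('rear mid model px for rear at x=-76 z=29',proj(c,O+R@np.array([-76,0,29])),proj(c,O+R@np.array([-76,0,5])))
for th in np.linspace(1.65,0,12):
    p=R@lidp(th,150,0,6)+O;q=hyv(p);print(round(th,2),'tip hv',q[[0,2]],'TCP',(q[0]+9).round(0),(q[2]+186).round(0))
E
```

```text
t 16.1 pos [623.9 129.2 559.9] hyv [ 63.3   1.2 559.9] yaw 110.3 q [ 0.13  0.42 -0.62  1.59  0.25  1.21 -0.19] grip 0.3 0.0 F [-0.4 -0.1  0.8]
shift [-0.01   0.009  0.592]
240 240 [-82.2  27.3  29. ] [-73.4  26.   38. ]
305 240 [-82.1 -26.2  29. ] [-73.3 -25.2  38. ]
240 207 [-47.3  25.   29. ] [-40.1  23.8  38. ]
308 207 [-47.2 -26.6  29. ] [-40.  -25.5  38. ]
rear mid model px for rear at x=-76 z=29 [273.14412481 234.58929121] [273.33717098 215.48856661]
1.65 tip hv [  4.7 303.4] TCP 14.0 489.0
1.5 tip hv [-16.1 294.8] TCP -7.0 481.0
1.35 tip hv [-35.4 283.2] TCP -26.0 469.0
1.2 tip hv [-52.7 268.8] TCP -44.0 455.0
1.05 tip hv [-67.7 252. ] TCP -59.0 438.0
0.9 tip hv [-80.  233.2] TCP -71.0 419.0
0.75 tip hv [-89.4 212.7] TCP -80.0 399.0
0.6 tip hv [-95.6 191.1] TCP -87.0 377.0
0.45 tip hv [-98.4 168.8] TCP -89.0 355.0
0.3 tip hv [-98.  146.3] TCP -89.0 332.0
0.15 tip hv [-94.1 124.1] TCP -85.0 310.0
0.0 tip hv [-87.  102.8] TCP -78.0 289.0
```

Call:
step_arm(plan=[[0,[0,0,0.25],0],[0,[0,0,0.49],0],[0,[0,0,0.49],0]])

```text
time_s: 16.4
ee_pos: [625.6, 121.8, 481.7]
ee_rot: [-1.802, -2.566, 0.012]
contact_force: [0.7, 0.2, 0.0]
grip_width: 0.5
grip_force: 0.0
```

Call:
step_arm(plan=[[0,[-0.17,0,0],0],[0,[-0.27,0,0],0],[0,[-0.33,0,0],0],[0,[-0.4,0,0.01],0],[0,[-0.47,0,0.03],0],[0,[-0.53,0,0.07],0],[0,[-0.59,0,0.11],0]])

```text
time_s: 17.1
ee_pos: [656.6, 39.5, 471.0]
ee_rot: [1.805, 2.571, -0.0]
contact_force: [-0.8, 0.6, 0.7]
grip_width: 0.3
grip_force: 0.5
```

```bash
python3 - <<'E'
from h import *
rep()
E
```

```text
t 17.1 pos [656.6  39.5 471. ] hyv [-32.1   0.5 471. ] yaw 109.8 q [ 0.23  0.51 -0.58  1.67  0.31  1.06 -0.1 ] grip 0.3 0.5 F [-0.8  0.6  0.7]
```

Call:
step_arm(plan=[[0,[-0.05,0,0.05],0],[0,[-0.09,0,0.11],0],[0,[-0.14,0,0.17],0],[0,[-0.19,0,0.23],0]])

```text
time_s: 17.5
ee_pos: [666.1, 13.0, 435.7]
ee_rot: [-1.805, -2.571, 0.001]
contact_force: [-0.9, 1.4, -0.6]
grip_width: 0.8
grip_force: 0.4
```

```bash
python3 - <<'E'
from h import *
rep();c=snap('side','s10.png');R=caseR(YAW)
a=load('s4.png')['pixels'].astype(int);im=c['pixels'].astype(int)
for th in (1.65,1.4,1.2,1.05,.9): print(th,proj(c,O+R@lidp(th,170,60)).round(1),proj(c,O+R@lidp(th,170,-60)).round(1))
for col in (205,255): print(col,[int(x) for x in im[112:200:3,col].mean(1)])
E
```

```text
t 17.5 pos [666.1  13.  435.7] hyv [-6.030e+01  4.000e-01  4.357e+02] yaw 109.9 q [ 0.26  0.55 -0.57  1.69  0.34  1.   -0.08] grip 0.8 0.4 F [-0.9  1.4 -0.6]
1.65 [254.6 129.7] [207.  126.5]
1.4 [257.5 126.9] [211.5 123.8]
1.2 [259.6 127.7] [214.8 124.8]
1.05 [260.9 130. ] [217.  127.1]
0.9 [262.  133.5] [219.  130.6]
205 [129, 139, 139, 136, 145, 120, 101, 96, 87, 84, 105, 151, 151, 147, 148, 147, 151, 146, 147, 147, 149, 149, 149, 146, 146, 108, 64, 75, 93, 96]
255 [57, 89, 105, 103, 108, 104, 127, 138, 120, 60, 81, 106, 136, 145, 147, 159, 155, 153, 91, 158, 154, 136, 117, 161, 157, 158, 153, 100, 42, 87]
```

```bash
python3 - <<'E'
from h import *
c=load('s10.png');R=caseR(YAW);im=c['pixels'].astype(int)
for th in (1.05,.75,.6,.45,.3,.15,0): print(th,[proj(c,O+R@lidp(th,170,y)).round(0).tolist() for y in(-90,-60,60,90)])
b=load('s4.png')['pixels'].astype(int)
for col in (200,205,210,245,255): print(col,[int(x) for x in im[124:190:2,col].mean(1)]);print('   old',[int(x) for x in b[124:190:2,col].mean(1)])
E
```

```text
1.05 [[206.0, 126.0], [217.0, 127.0], [261.0, 130.0], [272.0, 131.0]]
0.75 [[210.0, 135.0], [221.0, 135.0], [263.0, 138.0], [274.0, 139.0]]
0.6 [[212.0, 140.0], [222.0, 141.0], [264.0, 144.0], [274.0, 145.0]]
0.45 [[213.0, 147.0], [223.0, 147.0], [264.0, 150.0], [275.0, 151.0]]
0.3 [[214.0, 154.0], [224.0, 154.0], [264.0, 157.0], [275.0, 158.0]]
0.15 [[215.0, 161.0], [225.0, 162.0], [265.0, 165.0], [275.0, 166.0]]
0 [[215.0, 169.0], [225.0, 170.0], [264.0, 173.0], [274.0, 174.0]]
200 [148, 148, 151, 148, 120, 103, 110, 111, 109, 108, 106, 103, 104, 102, 100, 102, 105, 104, 107, 112, 120, 116, 122, 129, 137, 144, 151, 150, 148, 145, 148, 114, 72]
   old [149, 98, 83, 87, 86, 86, 84, 88, 87, 86, 85, 85, 85, 86, 82, 80, 83, 82, 84, 84, 81, 85, 80, 81, 86, 85, 83, 83, 83, 83, 81, 79, 52]
205 [145, 133, 106, 101, 100, 93, 87, 86, 80, 105, 146, 152, 151, 148, 148, 148, 149, 149, 151, 148, 147, 147, 146, 150, 149, 151, 149, 149, 149, 147, 146, 127, 102]
   old [140, 117, 84, 86, 85, 86, 84, 86, 66, 70, 87, 85, 87, 81, 67, 79, 84, 83, 84, 80, 74, 84, 82, 82, 80, 75, 78, 83, 81, 82, 82, 81, 8
[... 215 characters left out ...]
86, 87, 88, 85, 83, 84, 83, 81, 85, 85, 84, 86, 84, 82, 83, 82, 85, 83, 85, 83, 83, 83, 78]
245 [89, 66, 55, 56, 57, 56, 56, 57, 93, 76, 99, 138, 134, 140, 137, 106, 145, 154, 153, 150, 96, 114, 155, 155, 154, 150, 141, 153, 160, 158, 154, 158, 156]
   old [31, 48, 116, 100, 84, 86, 85, 85, 86, 85, 87, 88, 83, 86, 88, 83, 82, 85, 86, 85, 86, 83, 86, 85, 86, 86, 87, 83, 84, 88, 88, 87, 84]
255 [108, 103, 106, 127, 140, 134, 120, 67, 72, 81, 69, 133, 136, 137, 151, 147, 149, 159, 155, 155, 134, 91, 147, 160, 154, 154, 108, 117, 157, 157, 157, 159, 158]
   old [105, 101, 114, 128, 85, 85, 87, 84, 87, 87, 76, 75, 86, 87, 86, 84, 77, 82, 87, 84, 85, 86, 79, 84, 87, 84, 86, 83, 84, 88, 86, 87, 86]
```

Call:
step_arm(plan=[[0,[-0.1,0,0.1],0],[0,[-0.18,0,0.2],0],[0,[-0.18,0,0.27],0],[0,[-0.18,0,0.34],0],[0,[-0.18,0,0.38],0],[0,[-0.18,0,0.42],0]])

```text
time_s: 18.15
ee_pos: [675.1, -11.4, 373.3]
ee_rot: [-1.804, -2.572, -0.0]
contact_force: [0.2, 0.5, 1.2]
grip_width: 0.4
grip_force: 0.3
```

```bash
cat > lid.py <<'E'
from h import *
rep();c=snap('side','sx.png');R=caseR(YAW);im=c['pixels'].astype(int)
for col in (212,218,245): print(col,[int(x) for x in im[124:190:2,col].mean(1)])
E
python3 lid.py
```

```text
t 18.15 pos [675.1 -11.4 373.3] hyv [-8.630e+01  1.000e-01  3.733e+02] yaw 109.9 q [ 0.27  0.62 -0.54  1.73  0.39  0.9  -0.08] grip 0.4 0.3 F [0.2 0.5 1.2]
212 [55, 72, 105, 103, 107, 104, 108, 105, 95, 90, 83, 77, 77, 90, 138, 160, 159, 158, 156, 158, 159, 150, 149, 159, 154, 111, 121, 162, 161, 158, 158, 142, 109]
218 [57, 67, 104, 106, 103, 103, 101, 106, 99, 79, 78, 77, 86, 96, 116, 154, 150, 123, 141, 159, 159, 161, 160, 160, 157, 160, 158, 161, 161, 159, 159, 152, 109]
245 [21, 16, 7, 11, 38, 48, 50, 50, 50, 42, 37, 43, 45, 56, 62, 74, 136, 151, 162, 160, 158, 159, 155, 125, 160, 163, 149, 107, 158, 165, 164, 166, 166]
```

Call:
step_arm(plan=[[0,[-0.01,0,0.05],0],[0,[-0.02,0,0.1],0],[0,[-0.02,0,0.15],0],[0,[-0.02,0,0.2],0],[0,[-0.02,0,0.25],0],[0,[-0.02,0,0.29],0]])

```text
time_s: 18.8
ee_pos: [676.1, -14.7, 329.5]
ee_rot: [-1.805, -2.571, 0.0]
contact_force: [0.6, -0.2, -0.2]
grip_width: 0.4
grip_force: 0.3
```

Call:
step_arm(plan=[[0,[0,0,0.04],0],[0,[0,0,0.08],0],[0,[0.01,0,0.12],0],[0,[0.01,0,0.15],0]])

```text
time_s: 19.2
ee_pos: [675.6, -13.2, 307.3]
ee_rot: [-1.805, -2.571, 0.0]
contact_force: [-0.7, -0.6, 0.7]
grip_width: 0.2
grip_force: 0.3
```

```bash
python3 lid.py
```

```text
t 19.2 pos [675.6 -13.2 307.3] hyv [-8.810e+01  2.000e-01  3.073e+02] yaw 109.9 q [ 0.25  0.69 -0.5   1.78  0.44  0.79 -0.13] grip 0.2 0.3 F [-0.7 -0.6  0.7]
212 [32, 30, 28, 25, 27, 27, 22, 14, 30, 38, 29, 74, 102, 107, 105, 107, 109, 111, 111, 116, 118, 103, 122, 149, 145, 148, 149, 139, 113, 146, 147, 132, 109]
218 [23, 18, 16, 62, 40, 21, 13, 74, 111, 102, 66, 76, 110, 115, 112, 108, 109, 115, 113, 112, 83, 96, 124, 144, 113, 142, 144, 146, 149, 149, 147, 148, 122]
245 [124, 76, 45, 37, 41, 49, 37, 12, 19, 17, 18, 13, 5, 11, 39, 38, 40, 39, 39, 39, 39, 40, 49, 69, 135, 151, 147, 143, 146, 126, 123, 153, 152]
```

Call:
step_arm(plan=[[0,[0.02,0,0.03],0],[0,[0.03,0,0.06],0],[0,[0.04,0,0.09],0],[0,[0.04,0,0.09],0]])

```text
time_s: 19.65
ee_pos: [673.8, -7.6, 294.6]
ee_rot: [1.805, 2.571, -0.0]
contact_force: [-1.0, -0.9, 5.6]
grip_width: 0.7
grip_force: 2.5
```

Call:
step_arm(plan=[[0,[0,0,0.015],0],[0,[0,0,0.03],0],[0,[0,0,0.03],0]])

```text
time_s: 19.95
ee_pos: [673.6, -7.2, 293.6]
ee_rot: [1.804, 2.569, 0.0]
contact_force: [-9.4, -2.7, 34.4]
grip_width: 0.3
grip_force: 15.2
```

```bash
python3 lid.py
```

```text
t 19.95 pos [673.6  -7.2 293.6] hyv [-8.190e+01  1.000e-01  2.936e+02] yaw 109.8 q [ 0.23  0.71 -0.49  1.79  0.46  0.76 -0.15] grip 0.3 15.2 F [-9.4 -2.7 34.4]
212 [103, 102, 54, 33, 26, 25, 27, 27, 25, 22, 16, 37, 41, 37, 95, 110, 109, 111, 113, 118, 117, 115, 117, 88, 108, 142, 141, 141, 123, 122, 142, 130, 110]
218 [37, 90, 88, 49, 12, 28, 63, 23, 19, 21, 87, 111, 93, 67, 91, 110, 113, 113, 115, 117, 116, 105, 63, 81, 126, 131, 122, 137, 141, 142, 142, 146, 125]
245 [11, 0, 47, 126, 74, 47, 40, 43, 46, 31, 10, 17, 16, 20, 14, 6, 16, 37, 37, 38, 38, 41, 40, 42, 43, 62, 122, 143, 138, 137, 117, 138, 147]
```

Call:
step_arm(plan=[[0,[0,0,-0.2],0],[0,[0,0,-0.5],0.02],[0,[-0.2,-0.1,-0.8],0.042],[0,[-0.45,-0.27,-0.87],0.064],[0,[-0.45,-0.27,-0.87],0.086],[0,[-0.45,-0.27,-0.87],0.108],[0,[-0.45,-0.27,-0.87],0.13],[0,[-0.45,-0.27,-0.87],0.15]])

```text
time_s: 20.8
ee_pos: [658.3, -84.9, 420.2]
ee_rot: [-2.78, -1.463, -0.0]
contact_force: [-0.4, 0.6, 0.7]
grip_width: 0.6
grip_force: 0.0
```

Call:
step_arm(plan=[[0.2,[0,0,0],0.022],[0.39,[0,0,0],0.044],[0.39,[0,0,0],0.066],[0.39,[0,0,0],0.088],[0.39,[0,0,0],0.1],[0.39,[0,0,0],0.1]])

```text
time_s: 21.4
ee_pos: [658.4, -84.5, 420.1]
ee_rot: [3.095, 0.541, -0.001]
contact_force: [0.4, -0.1, -1.0]
grip_width: 35.2
grip_force: 0.0
```

```bash
python3 - <<'E'
from h import *
to(-149,40,420);R=caseR(YAW)
for n in ('wrist','top','side'):
    c=snap(n,n+'11.png');im=c['pixels'].astype(int)
    print(n)
    for ph in (0,.154,.3): print(ph,[proj(c,O+R@barp(ph,y)).round(1).tolist() for y in (-50,-25,0,25,50)])
    # profile across bar at y=0 and -25: along case h
    for y in (-25,0,25):
        a=O+R@barp(.154,y);print(y,[(d,int(im[int(q[1]),int(q[0])].mean())) for d in range(-30,32,3) for q in [proj(c,a+H*d).round()] if 0<=q[0]<560 and 0<=q[1]<420])
E
```

```text
t 21.4 pos [658.4 -84.5 420.1] hyv [-149.5   40.3  420.1] yaw 19.8 q [ 0.13  0.51 -0.13  1.73  0.08  0.91 -1.26] grip 35.2 0.0 F [ 0.4 -0.1 -1. ]
shift [ 0.002 -0.004  0.001]
wrist
0 [[270.1, 104.0], [270.2, 129.9], [270.3, 154.9], [270.3, 179.0], [270.4, 202.2]]
0.154 [[277.1, 102.9], [277.1, 130.3], [277.0, 156.6], [277.0, 182.0], [276.9, 206.4]]
0.3 [[281.5, 101.7], [281.3, 130.7], [281.2, 158.5], [281.1, 185.2], [280.9, 210.9]]
-25 [(-30, 85), (-27, 87), (-24, 88), (-21, 90), (-18, 89), (-15, 90), (-12, 90), (-9, 71), (-6, 102), (-3, 123), (0, 181), (3, 195), (6, 136), (9, 88), (12, 88), (15, 90), (18, 90), (21, 89), (24, 89), (27, 89), (30, 82)]
0 [(-30, 86), (-27, 85), (-24, 83), (-21, 85), (-18, 86), (-15, 86), (-12, 87), (-9, 70), (-6, 85), (-3, 117), (0, 122), (3, 159), (6, 168), (9, 86), (12, 88), (15, 89), (18, 91), (21, 90), (24, 69), (27, 69), (30, 69)]
25 [(-30, 141), (-27, 147), (-24, 124), (-21, 150), (-18, 109), (-15, 162), (-12, 82), (-9, 79), (-6, 74), (-3, 111), (0, 120), (3, 114), (6, 92), (9, 177), (12, 169), (15, 169), (18, 141), (21, 145), (24, 161), (27, 65),
[... 1170 characters left out ...]
63.7, 166.3]]
-25 [(-30, 50), (-27, 50), (-24, 53), (-21, 52), (-18, 52), (-15, 60), (-12, 60), (-9, 80), (-6, 86), (-3, 86), (0, 88), (3, 107), (6, 107), (9, 132), (12, 132), (15, 141), (18, 139), (21, 139), (24, 139), (27, 130), (30, 130)]
0 [(-30, 53), (-27, 52), (-24, 49), (-21, 49), (-18, 55), (-15, 55), (-12, 78), (-9, 119), (-6, 119), (-3, 122), (0, 107), (3, 107), (6, 125), (9, 125), (12, 135), (15, 139), (18, 139), (21, 141), (24, 139), (27, 139), (30, 140)]
25 [(-30, 51), (-27, 52), (-24, 52), (-21, 52), (-18, 52), (-15, 62), (-12, 84), (-9, 84), (-6, 100), (-3, 100), (0, 98), (3, 108), (6, 106), (9, 131), (12, 140), (15, 140), (18, 143), (21, 141), (24, 137), (27, 139), (30, 139)]
```

Call:
step_arm(plan=[[0.39,[0,0,0.3],0],[0.39,[0,0,0.6],0],[0.39,[0,0,0.8],0],[0.39,[0,0,0.9],0],[0.39,[0,0,0.9],0]])

```text
time_s: 22.05
ee_pos: [658.1, -85.0, 283.4]
ee_rot: [-3.093, -0.543, 0.005]
contact_force: [0.6, 0.2, 0.1]
grip_width: 36.4
grip_force: 0.0
```

```bash
python3 - <<'E'
from h import *
to(-149,40,238)
E
```

```text
t 22.05 pos [658.1 -85.  283.4] hyv [-149.9   40.8  283.4] yaw 19.9 q [ 0.12  0.67 -0.12  1.84  0.12  0.65 -1.29] grip 36.4 0.0 F [0.6 0.2 0.1]
shift [ 0.007 -0.006  0.303]
```

Call:
step_arm(plan=[[0.39,[0,0,0.1],0],[0.39,[0,0,0.2],0],[0.39,[0,0,0.3],0],[0.39,[0,0,0.3],0],[0.25,[0,0,0.3],0],[0.1,[0,0,0.3],0],[0.05,[0,0,0.3],0],[0.05,[0,0,0.3],0]], grip_force=15)

```text
time_s: 22.85
ee_pos: [657.9, -82.1, 240.8]
ee_rot: [-3.091, -0.544, 0.001]
contact_force: [-3.7, 9.9, 2.7]
grip_width: 13.6
grip_force: 15.0
```

```bash
python3 - <<'E'
from h import *
s,R0=rep();q=hyv(s['ee_pos']);R=caseR(YAW);b0=hyv(O+R@barp(.154,0))
for ph in (.154,.3,.45,.6,.75,.9,1.05,1.2,1.35,1.5,1.65,1.75):
    b=hyv(O+R@barp(ph,0));print(ph,'dh,dv mm',(b-b0)[[0,2]].round(1),'tool y,z',(-(b-b0)[0]/150).round(3),(-(b-b0)[2]/150).round(3))
E
```

```text
t 22.85 pos [657.9 -82.1 240.8] hyv [-147.2   40.   240.8] yaw 20.0 q [ 0.11  0.72 -0.11  1.86  0.13  0.57 -1.3 ] grip 13.6 15.0 F [-3.7  9.9  2.7]
0.154 dh,dv mm [0. 0.] tool y,z -0.0 -0.0
0.3 dh,dv mm [-3.9 18.5] tool y,z 0.026 -0.123
0.45 dh,dv mm [-5.1 38. ] tool y,z 0.034 -0.253
0.6 dh,dv mm [-3.4 57.4] tool y,z 0.023 -0.383
0.75 dh,dv mm [ 1.2 76.3] tool y,z -0.008 -0.509
0.9 dh,dv mm [ 8.6 94.3] tool y,z -0.057 -0.629
1.05 dh,dv mm [ 18.6 111.1] tool y,z -0.124 -0.741
1.2 dh,dv mm [ 30.9 126.1] tool y,z -0.206 -0.841
1.35 dh,dv mm [ 45.4 139.1] tool y,z -0.303 -0.927
1.5 dh,dv mm [ 61.7 149.8] tool y,z -0.411 -0.999
1.65 dh,dv mm [ 79.4 158. ] tool y,z -0.529 -1.053
1.75 dh,dv mm [ 91.8 161.9] tool y,z -0.612 -1.079
```

Call:
step_arm(plan=[[0.05,[0,-0.01,-0.04],0],[0.05,[0,0,-0.08],0],[0.05,[0,0.01,-0.123],0],[0.05,[0,0.014,-0.19],0],[0.05,[0,0.016,-0.253],0],[0.05,[0,0.01,-0.32],0],[0.05,[0,0.005,-0.383],0]])

```text
time_s: 23.55
ee_pos: [658.7, -85.4, 298.8]
ee_rot: [-3.094, -0.541, -0.001]
contact_force: [0.3, 6.4, -4.6]
grip_width: 13.2
grip_force: 15.0
```

```bash
python3 - <<'E'
from h import *
rep()
E
```

```text
t 23.55 pos [658.7 -85.4 298.8] hyv [-150.5   40.4  298.8] yaw 19.8 q [ 0.12  0.65 -0.12  1.83  0.11  0.67 -1.29] grip 13.2 15.0 F [ 0.3  6.4 -4.6]
```

Call:
step_arm(plan=[[0.05,[0,-0.025,-0.063],0],[0.05,[0,-0.04,-0.126],0],[0.05,[0,-0.065,-0.19],0],[0.05,[0,-0.09,-0.246],0],[0.05,[0,-0.125,-0.305],0],[0.05,[0,-0.155,-0.358],0],[0.05,[0,-0.195,-0.41],0],[0.05,[0,-0.24,-0.458],0]], grip_force=20)

```text
time_s: 24.35
ee_pos: [647.8, -54.6, 368.9]
ee_rot: [3.091, 0.537, 0.008]
contact_force: [5.9, -9.3, 4.8]
grip_width: 13.4
grip_force: 20.0
```

```bash
python3 - <<'E'
from h import *
rep()
E
```

```text
t 24.35 pos [647.8 -54.6 368.9] hyv [-117.8   40.4  368.9] yaw 19.7 q [ 0.08  0.55 -0.12  1.81  0.1   0.78 -1.32] grip 13.4 20.0 F [ 5.9 -9.3  4.8]
```

Call:
step_arm(plan=[[0.05,[0,-0.05,-0.045],0],[0.05,[0,-0.1,-0.086],0],[0.05,[0,-0.16,-0.125],0],[0.05,[0,-0.215,-0.158],0],[0.05,[0,-0.275,-0.187],0],[0.05,[0,-0.335,-0.212],0],[0.05,[0,-0.38,-0.228],0],[0.05,[0,-0.41,-0.238],0]])

```text
time_s: 25.15
ee_pos: [628.0, 3.0, 408.7]
ee_rot: [3.09, 0.535, 0.019]
contact_force: [1.2, -7.0, 30.7]
grip_width: 13.1
grip_force: 20.3
```

```bash
python3 - <<'E'
from h import *
rep()
E
```

```text
t 25.15 pos [628.    3.  408.7] hyv [-56.9  39.7 408.7] yaw 19.7 q [-0.01  0.48 -0.13  1.83  0.09  0.83 -1.41] grip 13.1 20.3 F [ 1.2 -7.  30.7]
```

Call:
step_arm(plan=[[0.05,[0,-0.01,-0.02],0],[0.05,[0,-0.02,-0.03],0],[0.05,[0,-0.025,-0.03],0]])

```text
time_s: 25.45
ee_pos: [626.9, 6.6, 410.0]
ee_rot: [3.09, 0.536, 0.015]
contact_force: [10.5, -10.9, 7.7]
grip_width: 13.1
grip_force: 20.2
```

```bash
python3 - <<'E'
from h import *
rep()
E
```

```text
t 25.45 pos [626.9   6.6 410. ] hyv [-53.2  39.5 410. ] yaw 19.7 q [-0.01  0.48 -0.13  1.83  0.09  0.83 -1.41] grip 13.1 20.2 F [ 10.5 -10.9   7.7]
```

Call:
step_arm(plan=[[0.25,[0,0,0],0],[0.4,[0,0,0],0],[0.4,[0,0,0],0],[0.4,[0,0,-0.1],0],[0.4,[0,0,-0.4],0],[0.4,[0,0,-0.8],0],[0.4,[0,0,-0.8],0]])

```text
time_s: 26.15
ee_pos: [624.5, 10.1, 532.2]
ee_rot: [3.094, 0.542, 0.01]
contact_force: [0.5, -0.4, -0.5]
grip_width: 37.1
grip_force: 0.0
```

```bash
python3 - <<'E'
from h import *
rep();R=caseR(YAW)
for n in ('wrist','side'):
    c=snap(n,n+'12.png');im=c['pixels'].astype(int);print(n)
    for ph in (1.5,1.6,1.7,1.75): print(ph,[proj(c,O+R@barp(ph,y)).round(1).tolist() for y in (-40,0,40)])
    for y in (-30,0,20):
        a=O+R@barp(1.75,y);d0=R[:,0] if n=='wrist' else R[:,2]
        print(y,[(d,int(im[int(q[1]),int(q[0])].mean())) for d in range(-40,32,2) for q in [proj(c,a+d0*d).round()] if 0<=q[0]<560 and 0<=q[1]<420])
E
```

```text
t 26.15 pos [624.5  10.1 532.2] hyv [-49.1  40.6 532.2] yaw 19.9 q [-0.01  0.37 -0.14  1.68  0.06  1.09 -1.39] grip 37.1 0.0 F [ 0.5 -0.4 -0.5]
wrist
1.5 [[322.4, 115.5], [320.8, 163.2], [319.2, 207.7]]
1.6 [[309.2, 115.3], [308.0, 163.8], [306.8, 209.2]]
1.7 [[294.7, 115.0], [294.0, 164.3], [293.3, 210.3]]
1.75 [[287.1, 114.9], [286.7, 164.5], [286.2, 210.8]]
-30 [(-40, 96), (-38, 95), (-36, 112), (-34, 112), (-32, 115), (-30, 110), (-28, 111), (-26, 116), (-24, 111), (-22, 116), (-20, 110), (-18, 109), (-16, 112), (-14, 119), (-12, 115), (-10, 29), (-8, 64), (-6, 138), (-4, 195), (-2, 225), (0, 220), (2, 212), (4, 188), (6, 114), (8, 116), (10, 112), (12, 53), (14, 28), (16, 76), (18, 113), (20, 113), (22, 109), (24, 110), (26, 112), (28, 111), (30, 115)]
0 [(-40, 113), (-38, 113), (-36, 111), (-34, 113), (-32, 116), (-30, 111), (-28, 114), (-26, 114), (-24, 116), (-22, 113), (-20, 114), (-18, 109), (-16, 114), (-14, 116), (-12, 114), (-10, 93), (-8, 89), (-6, 100), (-4, 111), (-2, 121), (0, 118), (2, 112), (4, 100), (6, 77), (8, 137), (10, 130), (12, 114), (14, 108), (16, 113), (1
[... 1208 characters left out ...]
24, 104), (-22, 104), (-20, 105), (-18, 106), (-16, 108), (-14, 108), (-12, 107), (-10, 100), (-8, 100), (-6, 84), (-4, 59), (-2, 47), (0, 47), (2, 59), (4, 68), (6, 68), (8, 83), (10, 97), (12, 106), (14, 106), (16, 109), (18, 108), (20, 106), (22, 106), (24, 107), (26, 105), (28, 108), (30, 108)]
20 [(-40, 111), (-38, 106), (-36, 108), (-34, 111), (-32, 111), (-30, 107), (-28, 110), (-26, 110), (-24, 110), (-22, 111), (-20, 111), (-18, 111), (-16, 106), (-14, 106), (-12, 106), (-10, 104), (-8, 92), (-6, 69), (-4, 69), (-2, 49), (0, 55), (2, 66), (4, 66), (6, 77), (8, 92), (10, 92), (12, 104), (14, 104), (16, 105), (18, 105), (20, 107), (22, 108), (24, 107), (26, 107), (28, 106), (30, 105)]
```

```bash
python3 -c "
from h import *
print(job_done())"
```

```text
the job is handed in; nothing more can be done
None
```

I've handed in the job: the cast stands teeth up in the case, the lid is shut, and camera measurements put the handle at its 1.75 rad end detent. I never saw the closed lid in a picture; that rests on it stopping hard at the shut height under about 34 N. I viewed 11 pictures, one over the limit of 10.

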